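Turn a stacked tote half round and nest it home

ROBOT

A 6-joint arm with a two-finger parallel gripper is mounted at the origin on a cart in front of the work surface, level with it; the furniture and walls round the work are solid. World frame = base frame: x ahead of the robot, y to its left, z up, the work surface at z = 0. Lengths are in mm, angles in rad, forces in N, time in s.
With the tool pointing down it reaches from about 375 to 750 mm from the base axis. Payload 9 kg.
Tool frame: the origin (TCP) lies between the finger pads; the fingertips stand 11 mm ahead of it and the grasp point (between the pads) lies 8 mm behind it; z points along the fingers, y is the direction in which the jaws open and shut (so a half turn about z gives the same grasp; the last joint's range is limited). The gripper opens to 85 mm and grips with 20 to 120 N. Pads are 22 mm wide; open, the fingers measure 114 mm over their backs; the gripper's body (76 mm by 85 mm) begins 54 mm behind the grasp point. The pads swing forward as they close: fully open they stand 13 mm farther back than shut.
Start: joints at [1.106, 0.104, 0.097, 1.564, 0, 1.353], TCP at [146.583, 581.849, 242.331] pointing down, gripper open.
Joint ranges: [-2.99, 2.99], [-0.84, 1.86], [-1.1, 1.16], [-1.84, 2.11], [-1.51, 1.56], [-3.14, 3.14]. Speed limits (rad/s): [2.22, 2.22, 2.57, 3.14, 3.14, 3.14].

INTERFACE

Orientations are given as a 3x3 rotation matrix whose columns are the frame's x, y, z axes.
In Python, from workcell import arm gives the robot as it stands. The module is installed in compiled form; this text tells all that it offers.
- The arm moves only by the tool step_arm, never from a script. Its argument "steps" is a list of rows, each an object with "xyz": the shift along the tool's x, y, z in cm, a list of three; "roll": the turn about the tool's z in degrees. A call has 1 to 20 rows; each row shifts and turns the pose as measured when the row begins, along the tool's axes as they then stand; what a row does not reach is not made up. A row lasts 1/12 s, in which the tool goes at most 41.7 mm and 7.16 degrees, less where a joint would pass 70% of its speed; a pose out of reach is approached as far as the arm can. A call with a gripper value outside its range is refused whole. "grip" is the finger opening in cm, from 0 to 8.54, set as the call begins (left out, the last holds). The fingers move at their own pace and stop on an object; "newtons" is the grip in N (left out, the last holds). Time passes only in rows, so rows that do not move let the fingers close. It gives the time, the measured TCP pose, the force and the opening at its end, in the units of the state.
- arm.get_obs(): the state, without advancing time (a new reading comes with each control period).
- arm.capture(name): name is "scene" or "top"; returns a dict with "frame" (400x640x3 uint8, blue, green, red), "z_map" (400x640 float32, mm along the optical axis (not along the pixel's ray), 0 where there is no reading), "fov_y" (degrees; the focal length in pixels is half the picture's height over the tangent of half this angle, whatever the lens; pixels are square), "cx", "cy" (the principal point, pixels), "k1" (the pictures are not rectified: a ray, as slopes to the right and down, at radius r is drawn at 1 + k1 r^2 times it, then the intrinsics apply), "camera_from_world" (4x4, takes a point from world to camera coordinates). Camera axes: x right, y up, looking along -z (the intrinsics and any distortion apply to the point x, -y, -z); pixel columns grow to the right and rows downward; lengths in mm; the calibration is good to about 2 mm. A picture is of the moment at which its call begins.
- arm.hand_in(): hands the job in, once; it reports no verdict.
Trained networks look in a picture, given as the dict that the camera call returned (one of the last four; its "shot" number tells which), for a name from the list of things; names that differ only in an ending like _2 or _b are one class to them, and where a whole thing is asked for, a point or a joint stands for the part that bears it (a point fixed in the world has none). Each returns a list of dicts, best first, with "score" (0 to 1); they miss things now and then, are a little off and sometimes report something else, mostly with a low value. They report only what shows in the picture. A call takes as long as a camera call. They do not tell look-alikes from the thing itself.
- arm.cut_out(query, picture): "region" (400x640 bool, what is visible of it) and "box" ([centre column, centre row, width, height] in pixels, round what is visible of it).
- arm.place_of(query, picture): "at" ([column, row] in pixels: a listed point, or the origin of a listed thing).
The state is a dict: "clock": time; "q": joint angles; "joint_vel": joint speeds; "effort": joint torques, N m; "eef_pos": TCP position; "tcp_rot": TCP orientation; "ft_force": force on the tool from outside, world axes, zero at the start; "wrist_torque": the same for the moment, N m; "width": finger opening in mm.
Only numpy, scipy, OpenCV 4.12 (cv2) and the standard library are available. Lean on these libraries where they do the work, as an engineer would, in place of code of your own. Each camera call takes 0.05 s, during which the arm holds its last target.

TASK

A small white tote is stacked on a matching tote on a sprung dock, with their blue ends facing opposite ways. Lift it off, turn it half round so that the blue ends are together, and nest it into the lower tote: feel it in and press gently until it is fully home, its shoulder down on the lower rim all round, without ever jamming it hard or pressing the sprung platform down to its stop. Let go of it there, and leave the bottle, culture plate, test tube and marker where they are.

Things in the scene. Friction and masses are not known exactly. Their poses are not given: they have to be found in the camera images.
- upper_tote: Loose white open tote to be moved, 0.11-0.23 kg. Origin: centre of underside; z up, x along its length, blue end at -x. Upper collar outside 110 (x) x 64 (y) mm, wall 2.5, from 24 to 58 mm (rim) above origin; below it a skirt 102 x 56 mm, 0 to 24 mm, lower edge rounded 3 mm. Grasp the collar from above across its 64 mm at mid-length, fingertips 26 mm or more above the origin
- upper_blue_end (a point): Middle of the outside of the upper tote's blue end wall, 42 mm above its underside. At the start it points away from the lower blue end (stacked, half round). The skirt's ends have upright grooves 10 mm wide, 11.5 mm deep: at y = +-18 mm in the blue end, +-7 mm in the plain end. The half turn doubles any error along the length of where it is held: expect to feel for the entry within about 5 mm
- lower_tote: Matching white tote on a sprung dock; fixed sideways. Same sizes, axes and origin as the upper, about 36 mm above the worktop. Collar inside 105 x 59 mm: 1.5 mm clearance per side round the skirt. With the ends opposed the upper origin rests 53 mm above this origin (stacked). Blue ends together: it goes down until its shoulder (under the collar) meets this rim, origin 34 mm above this origin (nested)
- lower_blue_end (a point): Middle of the outside of the lower tote's blue end wall, 42 mm above its underside. Inside the lower collar stand four ledges, 7 mm wide, reaching 10 mm inward, rounded tops 53 mm above the origin: at y = +-18 mm at the blue end, +-7 mm at the plain end. They hold up a tote turned the wrong way, and enter the grooves of one turned the right way
- bars (a point): Middle between two sprung steel bars in the lower tote's long walls, 46 mm above its origin. They grip the entering skirt and resist about 6 to 11 N of push, varying with friction, over the last 14 mm down to the seat. Their black housings reach 43 mm to each side of the middle and end 2.5 mm below the rim
- platform (a point): Top of the black sprung platform (142 x 96 mm) under the lower tote, at its origin. It gives from about 4 N of push on, 1 mm per further newton, at most 14 mm (18 N), then stops hard; damped, it rises again when let go. So the seat lies some mm lower than measured before: go on down to 12 to 14 N of push to be sure. Blocked entry shows as such a push 10 mm or more too high: slide about to find it
- bottle_by: bystander: white plastic reagent bottle with a cap, 47 mm diameter, 100 mm tall, beyond the dock; origin at the centre of its underside
- plate_by: bystander: round culture plate 93 mm diameter, 15 mm tall, left of the dock; origin at the centre of its underside
- tube_by: bystander: closed test tube with a green band, 193 mm long, 20 mm diameter, lying on the worktop on the robot's side of the dock; origin under its middle
- marker_0: bystander: blue-capped white marker, 131 mm long, 13 mm thick, lying right of the dock; origin under its middle
Mind the look-alikes: they are no part of the job. Leave any black or pink look-alike of the upper_tote alone.

How it is judged:
By the outcome, as a careful person would: the job done as asked, in the order asked, and still so for the second after the job is handed in, with the robot touching nothing.
It also fails if it takes over 72 s, if anything falls off the work surface, if the arm or the gripper's body presses on something with over 40 N, if the wrist force passes 120 N, or if a joint passes its speed limit or range.

## Working session

There is one attempt and no reset: what is moved stays moved. The work goes in short steps, Python scripts to look and compute and a tool call to move; the robot and the scene stay as the last step left them, time stands still between calls to the robot, and variables do not carry over. Pictures are saved under pics/ and viewed, and the job is handed in when it is done.

Besides the shell and the picture viewer there is one more tool, called by a JSON object that holds its "name" and its "arguments". step_arm: Moves the arm, as the interface text tells. Its arguments: {"type":"object","properties":{"steps":{"type":"array"},"grip":{"type":"number"},"newtons":{"type":"number"}},"required":["steps"]}

```bash
mkdir -p pics
cat > h.py <<'E'
import numpy as np, cv2
from workcell import arm
def foc(p): return 200/np.tan(np.radians(p['fov_y'])/2)
def world(p,u,v,z=None,d=None):
    f=foc(p); x=(u-p['cx'])/f; y=(v-p['cy'])/f
    xd,yd=x,y
    for _ in range(20):
        s=1+p['k1']*(x*x+y*y); x,y=xd/s,yd/s
    T=np.linalg.inv(p['camera_from_world']); c=np.array([x,-y,-1.])
    r=T[:3,:3]@c; o=T[:3,3]
    t=d if d is not None else (z-o[2])/r[2]
    return o+t*r
def proj(p,P):
    c=p['camera_from_world']@np.append(P,1); x=c[0]/-c[2]; y=-c[1]/-c[2]
    s=1+p['k1']*(x*x+y*y); f=foc(p); return np.array([x*s*f+p['cx'],y*s*f+p['cy']])
def cloud(p):
    """world xyz per pixel"""
    f=foc(p); V,U=np.mgrid[0:400,0:640].astype(float)
    xd=(U-p['cx'])/f; yd=(V-p['cy'])/f; x,y=xd.copy(),yd.copy()
    for _ in range(20):
        s=1+p['k1']*(x*x+y*y); x,y=xd/s,yd/s
    T=np.linalg.inv(p['camera_from_world']); d=p['z_map']
    C=np.stack([x*d,-y*d,-d],-1)
    W=C@T[:3,:3].T+T[:3,3]; W[d==0]=np.nan
    return W
E
cat > look.py <<'E'
from h import *
import sys
tag=sys.argv[1]
for n in ['scene','top']:
    p=arm.capture(n); cv2.imwrite(f'pics/{tag}_{n}.png',p['frame'])
    for q in ['upper_tote','lower_tote','upper_blue_end','lower_blue_end','bars']:
        for r in arm.place_of(q,p)[:3]:
            print(n,q,np.round(r['at']),round(r['score'],2))
o=arm.get_obs(); print(o['clock'],o['eef_pos'],o['tcp_rot'].round(3).tolist() if hasattr(o['tcp_rot'],'round') else o['tcp_rot'],o['ft_force'],o['width'])
E
python3 look.py a
```

```text
scene upper_tote [260. 277.] 0.95
scene upper_tote [374. 178.] 0.87
scene upper_tote [224. 308.] 0.74
scene upper_blue_end [242. 286.] 0.72
scene upper_blue_end [267. 275.] 0.69
scene upper_blue_end [366. 163.] 0.65
top upper_tote [184. 230.] 0.94
top upper_tote [462. 200.] 0.87
top upper_tote [329. 220.] 0.76
top lower_tote [325. 227.] 0.79
top upper_blue_end [197. 225.] 0.93
top upper_blue_end [222. 226.] 0.8
top upper_blue_end [333. 202.] 0.73
top lower_blue_end [318. 235.] 0.81
top bars [327. 220.] 0.6
top bars [280. 221.] 0.54
0.6 [146.5785015  581.84896365 242.33665383] [[-0.97, 0.244, 0.0], [0.244, 0.97, 0.0], [-0.0, 0.0, -1.0]] [ 0.02218941  0.0932575  -0.1393743 ] 85.14005825682018
```

View pics/a_scene.png

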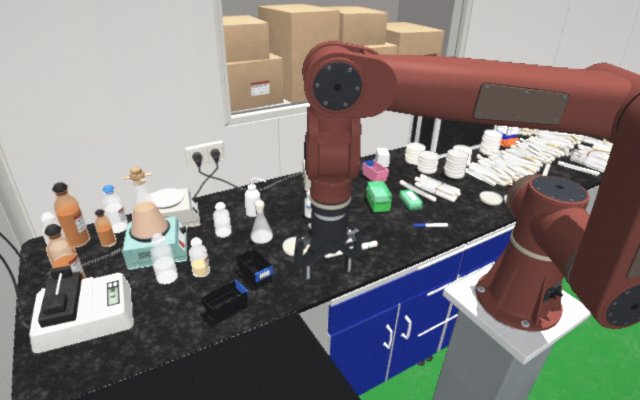

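View pics/a_top.png

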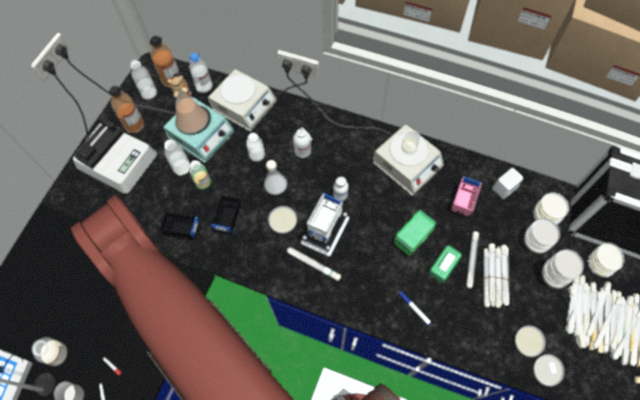

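Top view: the white stacked totes are at (325,220). The look-alikes are black totes at (180,225) and (226,213), and a pink one at (466,196). I choose the white one, with the bottle (341,188), plate (283,219), tube (314,263) and marker (415,308) around it. Next I check a close crop and measure from depth.

```bash
cat > m.py <<'E'
from h import *
p=arm.capture('top'); W=cloud(p)
c=p['frame'][165:275,260:390]; cv2.imwrite('pics/crop1.png',cv2.resize(c,None,fx=6,fy=5.4,interpolation=cv2.INTER_CUBIC))
print(foc(p), np.linalg.inv(p['camera_from_world'])[:3,3])
for q in ['upper_tote','lower_tote','bottle_by','plate_by','tube_by','marker_0']:
    for r in arm.cut_out(q,p)[:3]:
        m=r['region']; P=W[m]; P=P[~np.isnan(P[:,0])]
        print(q,round(r['score'],2),np.round(r['box']),'median',np.median(P,0).round(),'zrange',np.percentile(P[:,2],[2,50,98]).round(1))
x=W[165:275,260:390].reshape(-1,3); x=x[~np.isnan(x[:,0])]
h,e=np.histogram(x[:,2],np.arange(-5,160,5)); print(list(zip(e[:-1],h)))
for lo,hi in [(138,156),(28,42),(84,100)]:
    s=x[(x[:,2]>lo)&(x[:,2]<hi)]
    print(lo,len(s),s[:,2].mean() if len(s) else 0, cv2.minAreaRect(s[:,:2].astype(np.float32)) if len(s) else '')
E
python3 m.py
```

```text
499.1540955816039 [ -26.36101646   79.16733624 1516.43373473]
upper_tote 0.94 [465. 199.  26.  40.] median [839. -89.  24.] zrange [-2.4 24.  61.4]
upper_tote 0.91 [325. 214.  31.  42.] median [563. 317. 113.] zrange [ 88.4 113.1 148.2]
upper_tote 0.75 [228. 213.  32.  35.] median [486. 639.  26.] zrange [-1.5 26.3 61.5]
lower_tote 0.89 [327. 233.  41.  40.] median [512. 285.  40.] zrange [29.5 39.8 97.7]
bottle_by 0.52 [342. 188.  14.  21.] median [685. 309.  68.] zrange [1.000e-01 6.840e+01 1.048e+02]
plate_by 0.69 [283. 220.  28.  27.] median [537. 455.  15.] zrange [ 4.7 15.2 22.7]
plate_by 0.26 [326. 230.  40.  42.] median [512. 285.  40.] zrange [29.1 39.7 98.9]
tube_by 0.63 [315. 263.  52.  32.] median [433. 309.  16.] zrange [-3.  16.2 24.1]
marker_0 0.44 [416. 307.  31.  29.] median [415. -36.  10.] zrange [ 1.5 10.  17.1]
[(np.int64(-5), np.int64(4160)), (np.int64(0), np.int64(4782)), (np.int64(5), np.int64(1319)), (np.int64(10), np.int64(474)), (np.int64(15), np.int64(445)), (np.int64(20), np.int64(171)), (np.int64(25), np.int64(76)), (np.int64(30), np.int64(175)), (np.int
[... 407 characters left out ...]
nt64(64)), (np.int64(105), np.int64(46)), (np.int64(110), np.int64(73)), (np.int64(115), np.int64(89)), (np.int64(120), np.int64(45)), (np.int64(125), np.int64(49)), (np.int64(130), np.int64(54)), (np.int64(135), np.int64(61)), (np.int64(140), np.int64(88)), (np.int64(145), np.int64(68)), (np.int64(150), np.int64(12))]
138 192 144.45549686219582 ((576.2694702148438, 416.3476257324219), (286.38043212890625, 117.2936782836914), 78.94090270996094)
28 495 35.671934073022584 ((624.5878295898438, 312.6847229003906), (288.007568359375, 422.9708251953125), 28.96442413330078)
84 532 93.07247243060013 ((582.4041137695312, 400.412353515625), (212.24880981445312, 252.72006225585938), 12.609511375427246)
```

View pics/crop1.png

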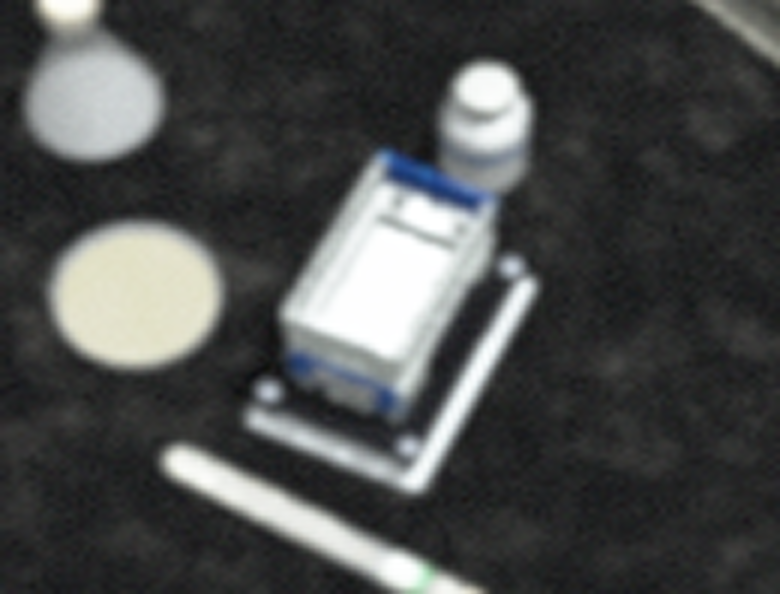

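The crop shows an open white tote with its blue end far (crop 440,175). The lower tote's blue end is near (340,380), on the black platform. Now I fit the rim rectangle at z≈147.

```bash
cat > fit.py <<'E'
from h import *
from scipy.optimize import least_squares
p=arm.capture('top')
C=np.array([[383,152],[497,197],[400,366],[285,317]],float)
px=np.c_[260+(C[:,0]+.5)/6-.5,165+(C[:,1]+.5)/5.4-.5]
W=np.array([world(p,*u,z=147) for u in px]); print(W.round(1))
print([np.linalg.norm(W[i]-W[(i+1)%4]).round(1) for i in range(4)])
# blue end far corners: tote x points from blue(far) to near
L=np.array([[-55,-32],[-55,32],[55,32],[55,-32]])
def mod(s,z,L):
    c,sn=np.cos(s[2]),np.sin(s[2]); return np.array([[s[0]+c*a-sn*b,s[1]+sn*a+c*b,z] for a,b in L])
# orientation: find sign of y order
d=W[2]-W[1]; yaw=np.arctan2(d[1],d[0])
best=None
for Lo in (L,L*[1,-1]):
    f=lambda s:(np.array([proj(p,q) for q in mod(s,147,Lo)])-px).ravel()
    r=least_squares(f,[*W[:,:2].mean(0),yaw]); print(r.x,np.degrees(r.x[2]),r.cost,r.fun.round(2))
    if best is None or r.cost<best[0].cost: best=(r,Lo)
s=best[0].x
sc=8; img=cv2.resize(p['frame'][170:260,285:375],None,fx=sc,fy=6.6,interpolation=cv2.INTER_CUBIC)
def dr(P,col):
    q=np.array([proj(p,a) for a in P]); q=((q-[285,170]+.5)*[sc,6.6]-.5).astype(int); cv2.polylines(img,[q.reshape(-1,1,2)],True,col,1)
dr(mod(s,147,best[1]),(0,0,255)); dr(mod(s,94,best[1]),(0,255,0)); dr(mod(s,36,best[1]*[71/55,48/32]),(0,255,255))
cv2.imwrite('pics/fit1.png',img)
o=arm.get_obs(); R=np.array(o['tcp_rot']); dp=R.T@(np.array([s[0],s[1],200])-o['eef_pos']); print('tool delta to z200 (mm)',dp)
E
python3 fit.py
```

```text
[[615.8 340.7 147. ]
 [610.1 276.3 147. ]
 [496.3 285.2 147. ]
 [502.9 349.1 147. ]]
[np.float64(64.7), np.float64(114.1), np.float64(64.3), np.float64(113.2)]
[556.168239   312.80500005   3.05938994] 175.29013121809356 0.6959471277514296 [-0.1   0.65 -0.22  0.47  0.21 -0.74  0.1  -0.31]
[556.82095813 313.28958966   2.99721606] 171.72783059434406 873.359565111354 [ 19.41   9.56 -17.88  -7.97 -19.82 -10.65  17.97   8.15]
tool delta to z200 (mm) [-462.89709992 -160.86173469   42.32789176]
```

View pics/fit1.png

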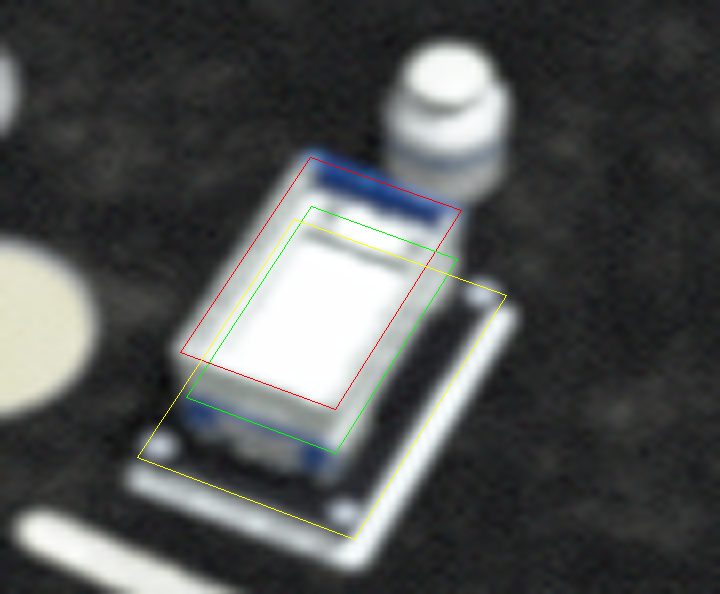

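{"name": "step_arm", "arguments": {"steps": [{"xyz":[0,0,0],"roll":-4.7},{"xyz":[0,0,0],"roll":-4.7},{"xyz":[-2.8,-1.5,0.2],"roll":0},{"xyz":[-2.8,-1.5,0.2],"roll":0},{"xyz":[-2.8,-1.5,0.2],"roll":0},{"xyz":[-2.8,-1.5,0.2],"roll":0},{"xyz":[-2.8,-1.5,0.2],"roll":0},{"xyz":[-2.8,-1.5,0.2],"roll":0},{"xyz":[-2.8,-1.5,0.2],"roll":0},{"xyz":[-2.8,-1.5,0.2],"roll":0},{"xyz":[-2.8,-1.5,0.2],"roll":0},{"xyz":[-2.8,-1.5,0.2],"roll":0},{"xyz":[-2.8,-1.5,0.2],"roll":0},{"xyz":[-2.8,-1.5,0.2],"roll":0},{"xyz":[-2.8,-1.5,0.2],"roll":0},{"xyz":[-2.8,-1.5,0.2],"roll":0},{"xyz":[-2.8,-1.5,0.2],"roll":0}], "grip": 8.54}}

```text
clock: 2.42
eef_pos: [562.3, 318.9, 212.1]
tcp_rot: [[-0.998, 0.064, 0.002], [0.064, 0.998, 0.004], [-0.002, 0.004, -1.0]]
ft_force: [0.4, 0.7, 0.6]
width: 85.2
```

Run:
```python
from h import *
p=arm.capture('scene'); u=proj(p,np.array([556,313,90])); print(u, np.linalg.inv(p['camera_from_world'])[:3,3])
u=u.astype(int); c=p['frame'][u[1]-55:u[1]+55,u[0]-70:u[0]+70]; cv2.imwrite('pics/sc2.png',cv2.resize(c,None,fx=5.4,fy=5.4,interpolation=cv2.INTER_CUBIC))
t=arm.capture('top'); cv2.imwrite('pics/top2.png',cv2.resize(t['frame'][160:280,250:400],None,fx=5,fy=5))
o=arm.get_obs(); print(o['q'],o['eef_pos'])
```

```text
[330.40721903 212.30676124] [-435.82684696  954.41693092  846.07507613]
[0.3086693  0.24151836 0.19210374 1.51880855 0.00246075 0.37672143] [564.26159262 316.70481818 210.87120658]
```

View pics/sc2.png

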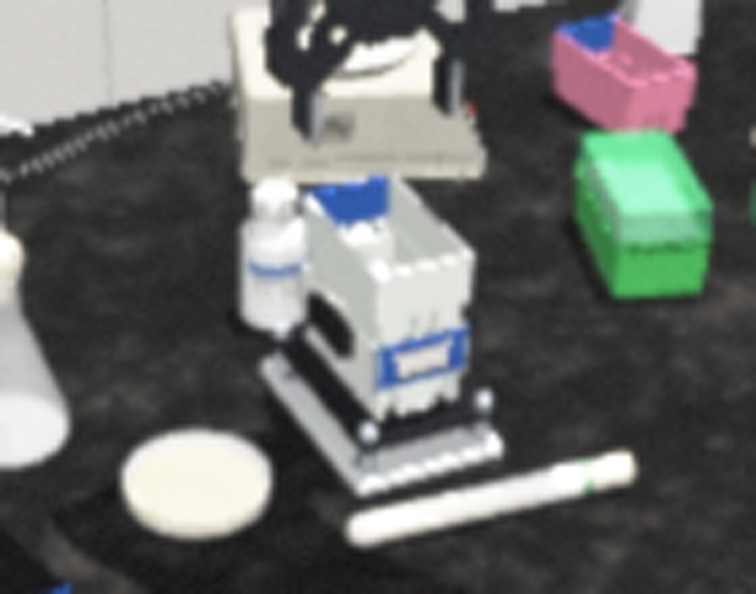

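View pics/top2.png

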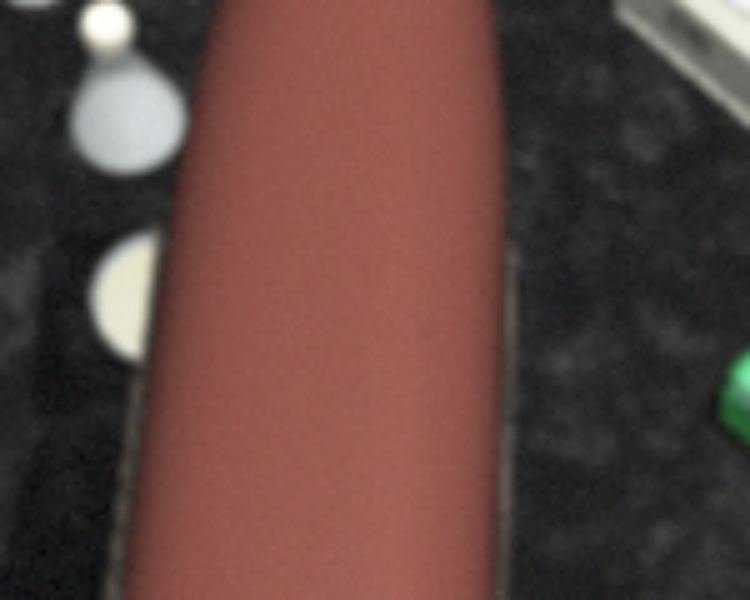

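The scene camera sees both totes clearly: upper rim corners at crop (305,195), (390,180), (472,256), (377,282), and the lower blue end near at (425,360). I overlay the top-view fit to check it.

```bash
cat > ov.py <<'E'
from h import *
import sys
def mod(s,z,L):
    c,sn=np.cos(s[2]),np.sin(s[2]); return np.array([[s[0]+c*a-sn*b,s[1]+sn*a+c*b,z] for a,b in L])
L=np.array([[-55,-32],[-55,32],[55,32],[55,-32]],float)
def overlay(p,items,ctr,fn,hw=(40,33),sc=10):
    u=proj(p,np.array(ctr)).astype(int); x0,y0=u[0]-hw[0],u[1]-hw[1]
    img=cv2.resize(p['frame'][y0:y0+2*hw[1],x0:x0+2*hw[0]],None,fx=sc,fy=9,interpolation=cv2.INTER_CUBIC)
    for P,col in items:
        q=np.array([proj(p,a) for a in P]); q=((q-[x0,y0]+.5)*[sc,9]-.5).astype(int)
        cv2.polylines(img,[q.reshape(-1,1,2)],True,col,1)
    cv2.imwrite(fn,img[:600,:800]); print('origin',x0,y0)
if __name__=='__main__':
    p=arm.capture('scene'); s=[556.2,312.8,3.0594]
    overlay(p,[(mod(s,147,L),(0,0,255)),(mod(s,113,L),(0,160,255)),(mod(s,94,L),(0,255,0)),(mod(s,36,L*[71/55,1.5]),(0,255,255))],(556,313,90),'pics/ov1.png')
E
python3 ov.py
```

```text
origin 290 179
```

View pics/ov1.png

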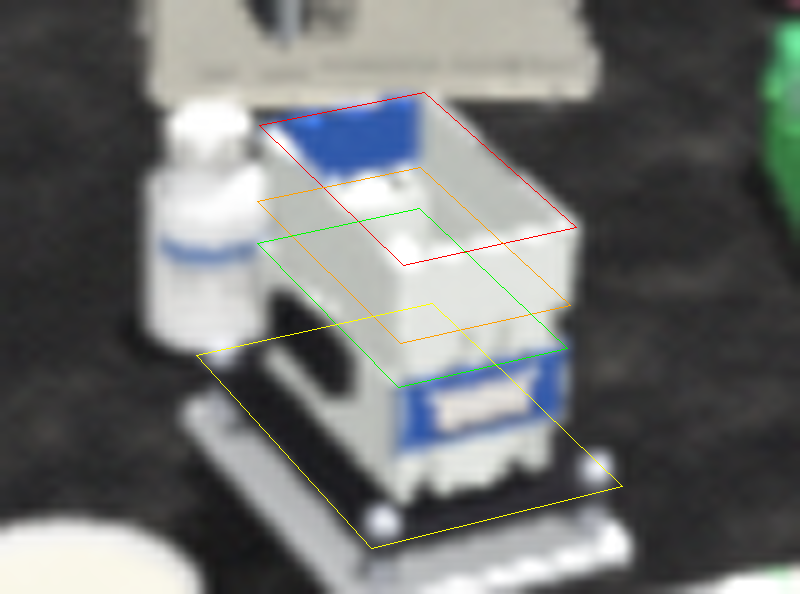

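{"name": "step_arm", "arguments": {"steps": [{"xyz":[0.8,-0.4,1.0],"roll":1},{"xyz":[0,0,1.0],"roll":0},{"xyz":[0,0,1.0],"roll":0},{"xyz":[0,0,0.5],"roll":0},{"xyz":[0,0,0],"roll":0}]}}

```text
clock: 2.98
eef_pos: [552.4, 317.2, 174.7]
tcp_rot: [[-0.997, 0.081, 0.001], [0.081, 0.997, 0.005], [-0.001, 0.005, -1.0]]
ft_force: [-0.3, 0.0, -0.1]
width: 85.1
```

```bash
cat > st.py <<'E'
from h import *
o=arm.get_obs(); R=np.array(o['tcp_rot']); print(round(o['clock'],2),np.round(o['eef_pos'],2),'yaw',np.degrees(np.arctan2(R[1,0],R[0,0])).round(2),R[:,2].round(4),np.round(o['ft_force'],2),np.round(o['wrist_torque'],2),round(o['width'],1),'j6',o['q'][5])
d=R.T@(np.array([556.2,312.8,128])-o['eef_pos']); print('to grasp, tool mm',d.round(1))
E
python3 st.py
```

```text
2.98 [552.39 317.15 174.67] yaw 175.33 [ 0.0011  0.0049 -1.    ] [-0.26  0.03 -0.12] [-0.05 -0.01 -0.03] 85.1 j6 0.3957342956420885
to grasp, tool mm [-4.1 -4.3 46.7]
```

{"name": "step_arm", "arguments": {"steps": [{"xyz":[-0.4,-0.4,0.6],"roll":0},{"xyz":[0,0,0.3],"roll":0},{"xyz":[0,0,0],"roll":0},{"xyz":[0,0,0],"roll":0}]}}

```text
clock: 3.32
eef_pos: [555.9, 313.6, 164.9]
tcp_rot: [[-0.997, 0.079, 0.001], [0.079, 0.997, 0.005], [-0.001, 0.005, -1.0]]
ft_force: [-0.3, 0.4, 0.1]
width: 85.3
```

```bash
python3 st.py
```

```text
3.32 [555.92 313.62 164.87] yaw 175.47 [ 0.0012  0.005  -1.    ] [-0.25  0.42  0.13] [ 0.   -0.01  0.06] 85.3 j6 0.38608373530173606
to grasp, tool mm [-0.3 -1.  36.9]
```

{"name": "step_arm", "arguments": {"steps": [{"xyz":[0,-0.1,0.9],"roll":0},{"xyz":[0,0,0.9],"roll":0},{"xyz":[0,0,0.9],"roll":0},{"xyz":[0,0,0.7],"roll":0},{"xyz":[0,0,0],"roll":0},{"xyz":[0,0,0],"roll":0}]}}

```text
clock: 3.82
eef_pos: [556.0, 312.6, 127.1]
tcp_rot: [[-0.997, 0.079, 0.001], [0.079, 0.997, 0.005], [-0.001, 0.005, -1.0]]
ft_force: [-0.7, -0.8, 0.7]
width: 85.6
```

```bash
python3 st.py
```

```text
3.82 [555.99 312.65 127.05] yaw 175.47 [ 0.0012  0.0051 -1.    ] [-0.73 -0.84  0.68] [0.   0.01 0.02] 85.6 j6 0.3846987644024826
to grasp, tool mm [-0.2  0.2 -0.9]
```

{"name": "step_arm", "arguments": {"steps": [{"xyz":[0,0,0],"roll":0},{"xyz":[0,0,0],"roll":0},{"xyz":[0,0,0],"roll":0},{"xyz":[0,0,0],"roll":0},{"xyz":[0,0,0],"roll":0},{"xyz":[0,0,0],"roll":0},{"xyz":[0,0,0],"roll":0}], "grip": 5, "newtons": 60}}

```text
clock: 4.4
eef_pos: [556.1, 312.9, 127.8]
tcp_rot: [[-0.997, 0.079, 0.002], [0.079, 0.997, 0.005], [-0.001, 0.006, -1.0]]
ft_force: [-0.5, -0.6, -2.3]
width: 62.8
```

```bash
python3 st.py
```

```text
4.4 [556.09 312.89 127.8 ] yaw 175.47 [ 0.0017  0.0054 -1.    ] [-0.45 -0.59 -2.27] [-0.01  0.04 -0.04] 62.8 j6 0.38478043313205446
to grasp, tool mm [-0.1 -0.1 -0.2]
```

{"name": "step_arm", "arguments": {"steps": [{"xyz":[0,0,-0.4],"roll":0},{"xyz":[0,0,-0.8],"roll":0},{"xyz":[0,0,-0.8],"roll":0},{"xyz":[0,0,-0.8],"roll":0},{"xyz":[0,0,-0.7],"roll":0},{"xyz":[0,0,0],"roll":0},{"xyz":[0,0,0],"roll":0},{"xyz":[0,0,0],"roll":0}]}}

```text
clock: 5.07
eef_pos: [556.7, 312.8, 168.1]
tcp_rot: [[-0.997, 0.079, 0.004], [0.079, 0.997, 0.006], [-0.003, 0.006, -1.0]]
ft_force: [-0.3, 0.6, -1.7]
width: 63.3
```

```bash
python3 st.py
python3 - <<'E'
from ov import *
p=arm.capture('scene'); overlay(p,[],(556,313,110),'pics/lift.png',hw=(40,33))
cv2.imwrite('pics/lift_raw.png',p['frame'])
E
```

```text
5.07 [556.68 312.76 168.13] yaw 175.47 [ 0.0036  0.0059 -1.    ] [-0.31  0.61 -1.68] [0.01 0.01 0.01] 63.3 j6 0.38444849349469007
to grasp, tool mm [ 0.6 -0.2 40.1]
origin 290 174
```

View pics/lift.png

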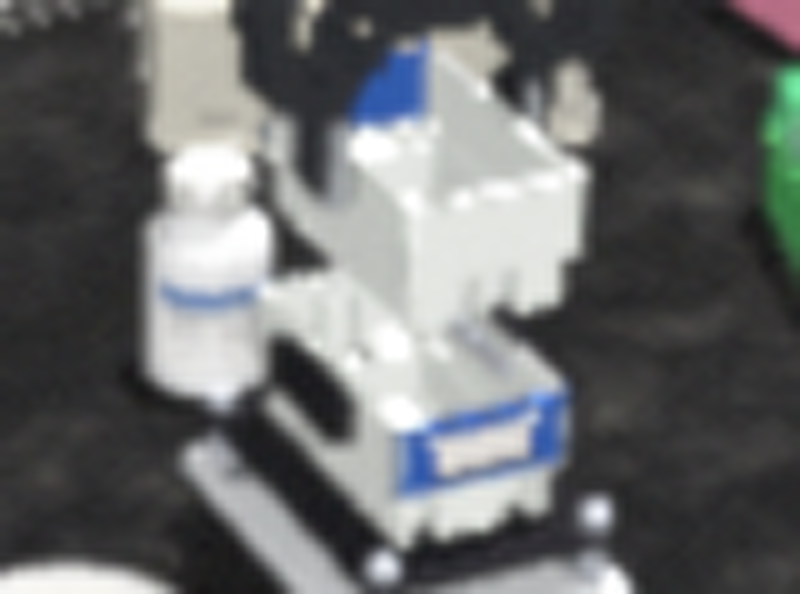

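Lifted cleanly, reading 1.7 N of weight. Now the half turn in the negative roll sense, which takes joint 6 to about −2.76, inside its range.

{"name": "step_arm", "arguments": {"steps": [{"xyz":[0,0,0],"roll":-3},{"xyz":[0,0,0],"roll":-7},{"xyz":[0,0,0],"roll":-7},{"xyz":[0,0,0],"roll":-7},{"xyz":[0,0,0],"roll":-7},{"xyz":[0,0,0],"roll":-7},{"xyz":[0,0,0],"roll":-7},{"xyz":[0,0,0],"roll":-7},{"xyz":[0,0,0],"roll":-7},{"xyz":[0,0,0],"roll":-7},{"xyz":[0,0,0],"roll":-7},{"xyz":[0,0,0],"roll":-7},{"xyz":[0,0,0],"roll":-7},{"xyz":[0,0,0],"roll":-7},{"xyz":[0,0,0],"roll":-7},{"xyz":[0,0,0],"roll":-7},{"xyz":[0,0,0],"roll":-7},{"xyz":[0,0,0],"roll":-7},{"xyz":[0,0,0],"roll":-3},{"xyz":[0,0,0],"roll":0}]}}

```text
clock: 6.78
eef_pos: [551.3, 311.0, 156.1]
tcp_rot: [[0.557, -0.83, -0.012], [-0.83, -0.557, 0.001], [-0.007, 0.01, -1.0]]
ft_force: [-0.1, 0.0, -1.6]
width: 62.8
```

```bash
python3 st.py
```

```text
6.78 [551.26 311.05 156.15] yaw -56.15 [-1.220e-02  8.000e-04 -9.999e-01] [-0.09  0.02 -1.6 ] [ 0.01 -0.02 -0.  ] 62.8 j6 -1.8562437725116097
to grasp, tool mm [ 1.5 -5.3 28.1]
```

{"name": "step_arm", "arguments": {"steps": [{"xyz":[0,0,-0.5],"roll":-5},{"xyz":[0,0,-0.5],"roll":-6},{"xyz":[0,0,-0.1],"roll":-6},{"xyz":[0,0,-0.1],"roll":-6},{"xyz":[0,0,0],"roll":-6},{"xyz":[0,0,0],"roll":-6},{"xyz":[0,0,0],"roll":-6},{"xyz":[0,0,0],"roll":-6},{"xyz":[0,0,0],"roll":-3},{"xyz":[0,0,0],"roll":0},{"xyz":[0,0,0],"roll":0}]}}

```text
clock: 7.7
eef_pos: [549.3, 310.4, 164.0]
tcp_rot: [[0.996, -0.091, -0.019], [-0.091, -0.996, -0.001], [-0.019, 0.003, -1.0]]
ft_force: [0.4, -0.0, -2.2]
width: 62.9
```

```bash
python3 st.py
```

```text
7.7 [549.28 310.4  163.99] yaw -5.21 [-0.0187 -0.0012 -0.9998] [ 0.36 -0.02 -2.17] [ 0.02 -0.03  0.03] 62.9 j6 -2.7453593327960744
to grasp, tool mm [ 7.3 -3.1 35.8]
```

{"name": "step_arm", "arguments": {"steps": [{"xyz":[0.4,-0.2,0],"roll":-0.7},{"xyz":[0.25,-0.1,0],"roll":0},{"xyz":[0,0,0],"roll":0},{"xyz":[0,0,0],"roll":0}]}}

```text
clock: 8.03
eef_pos: [556.7, 313.0, 163.3]
tcp_rot: [[0.996, -0.085, -0.019], [-0.085, -0.996, -0.001], [-0.019, 0.003, -1.0]]
ft_force: [0.2, 0.9, -2.0]
width: 62.9
```

```bash
python3 st.py
python3 - <<'E'
from ov import *
p=arm.capture('scene'); s=[556.2,312.8,3.0594]
o=arm.get_obs(); e=o['eef_pos']; dz=e[2]-127.8
R=np.array(o['tcp_rot']); B=np.array([556.1,312.9,127.8])
# upper tote model in tool frame: tcp at origin height 127.8-89=38.8 above underside; pads centred
def up(z,Lx): return np.array([e+R@np.array([a,b,-(z-38.8)]) for a,b in Lx])
overlay(p,[(up(58,L),(0,0,255)),(up(24,L),(0,160,255)),(mod(s,94,L),(0,255,0))],(556,313,110),'pics/turn.png')
np.save('turn.npy',p['frame'])
E
```

```text
8.03 [556.67 313.03 163.34] yaw -4.9 [-0.0192 -0.0013 -0.9998] [ 0.16  0.93 -1.98] [ 0.04 -0.08 -0.02] 62.9 j6 -2.750430777186856
to grasp, tool mm [ 0.2  0.2 35.3]
origin 290 174
```

View pics/turn.png

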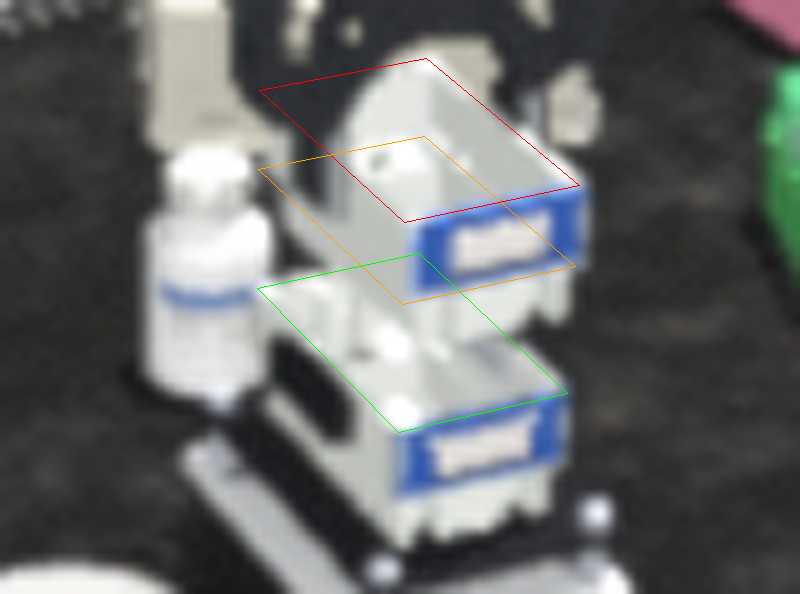

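Run:
```python
from ov import *
p=arm.capture('scene'); now=p['frame']
p2=dict(p); p2['frame']=cv2.imread('pics/lift_raw.png')
s=[556.2,312.8,3.0594]
def up(e,R,z,Lx): return np.array([e+R@np.array([a,b,-(z-38.8)]) for a,b in Lx])
def Rm(yaw,zx,zy):
    z=np.array([zx,zy,-1]);z/=np.linalg.norm(z);x=np.array([np.cos(yaw),np.sin(yaw),0]);x-=z*(x@z);x/=np.linalg.norm(x);return np.c_[x,np.cross(z,x),z]
e=np.array([556.68,312.76,168.13]);R=Rm(np.radians(175.47),.0036,.0059)
overlay(p2,[(up(e,R,58,L),(0,0,255)),(up(e,R,24,L),(0,160,255)),(mod(s,94,L),(0,255,0))],(556,313,110),'pics/l1.png',hw=(22,26),sc=12)
e=np.array([556.67,313.03,163.34]);R=Rm(np.radians(-4.9),-.0192,-.0013)
overlay(p,[(up(e,R,58,L),(0,0,255)),(up(e,R,24,L),(0,160,255)),(mod(s,94,L),(0,255,0))],(556,313,110),'pics/l2.png',hw=(22,26),sc=12)
a=cv2.imread('pics/l1.png');b=cv2.imread('pics/l2.png')
c=np.hstack([a,b]);print(c.shape); cv2.imwrite('pics/l12.png',cv2.resize(c,(800,int(c.shape[0]*800/c.shape[1]))))
```

```text
origin 308 181
origin 308 181
(468, 1056, 3)
```

View pics/l12.png

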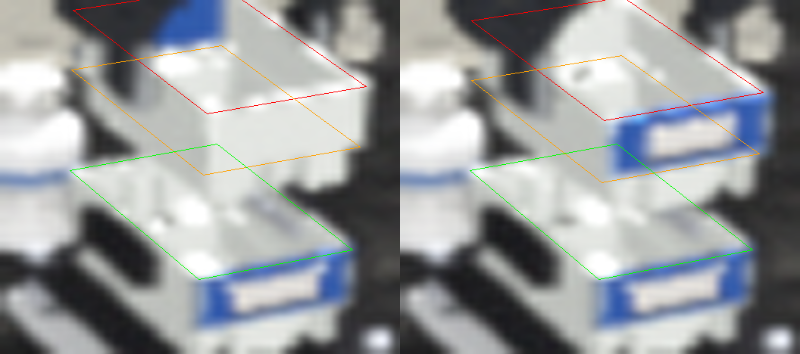

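```bash
cat > blue.py <<'E'
from h import *
def panels(p,x0=315,y0=175,x1=355,y1=235):
    f=p['frame'][y0:y1,x0:x1].astype(float)
    big=cv2.resize(f,None,fx=8,fy=8,interpolation=cv2.INTER_CUBIC)
    m=((big[...,0]-big[...,2])>45).astype(np.uint8)
    n,l,st,c=cv2.connectedComponentsWithStats(m)
    out=[]
    for i in range(1,n):
        if st[i,4]>1500:
            pts=np.argwhere(l==i)[:,::-1].astype(np.int32); h=cv2.convexHull(pts); M=cv2.moments(h)
            c_=np.array([M['m10'],M['m01']])/M['m00']; out.append(((c_+.5)/8-.5+[x0,y0],M['m00']/64))
    return sorted(out,key=lambda a:a[0][1])
if __name__=='__main__':
    o=arm.get_obs(); e=np.array(o['eef_pos']); R=np.array(o['tcp_rot'])
    U=[];
    for k in range(2):
        p=arm.capture('scene'); b=panels(p); print([(x.round(2),round(a,1)) for x,a in b]); U.append([x for x,_ in b[:2]])
    U=np.mean(U,0)
    mid=e+R@np.array([-55,0,-(42-38.8)])
    wu=world(p,*U[0],z=mid[2]); wl=world(p,*U[1],z=78.)
    yaw=3.0594-np.pi; ax=np.array([np.cos(yaw),np.sin(yaw),0]); lo=np.array([556.2,312.8,78])-55*ax
    print('upper panel',wu,'pred',mid); print('lower panel',wl,'pred',lo)
    d=wu-wl; print('upper-lower along x (+away):',d@ax,'lateral (left+)',d@[-ax[1],ax[0],0])
E
python3 blue.py
```

```text
[(array([339.43, 200.09]), 159.0), (array([337.7 , 222.83]), 134.1)]
[(array([339.49, 200.08]), 158.7), (array([337.72, 222.82]), 134.0)]
upper panel [502.65397956 314.30127404 167.63833534] pred [501.83564519 317.66837656 167.63833534]
lower panel [504.02653657 315.71154879  78.        ] pred [501.38567532 317.31550775  78.        ]
upper-lower along x (+away): -1.252139618893912 lateral (left+) -1.518200901660927
```

{"name": "step_arm", "arguments": {"steps": [{"xyz":[0.3,-0.1,0.5],"roll":-0.2},{"xyz":[0,0,0.7],"roll":0},{"xyz":[0,0,0.7],"roll":0},{"xyz":[0,0,0.5],"roll":0},{"xyz":[0,0,0],"roll":0},{"xyz":[0,0,0],"roll":0}]}}

```text
clock: 8.73
eef_pos: [558.8, 313.6, 135.9]
tcp_rot: [[0.997, -0.081, -0.02], [-0.081, -0.997, -0.002], [-0.02, 0.003, -1.0]]
ft_force: [-0.3, -0.5, -1.4]
width: 62.9
```

```bash
python3 st.py
python3 - <<'E'
from ov import *
p=arm.capture('scene'); overlay(p,[],(556,313,100),'pics/ent.png',hw=(26,26),sc=14)
E
```

```text
8.73 [558.8 313.6 135.9] yaw -4.65 [-0.0202 -0.0017 -0.9998] [-0.26 -0.47 -1.42] [-0.    0.02 -0.02] 62.9 j6 -2.7548020497861967
to grasp, tool mm [-2.4  1.   8. ]
origin 304 183
```

View pics/ent.png

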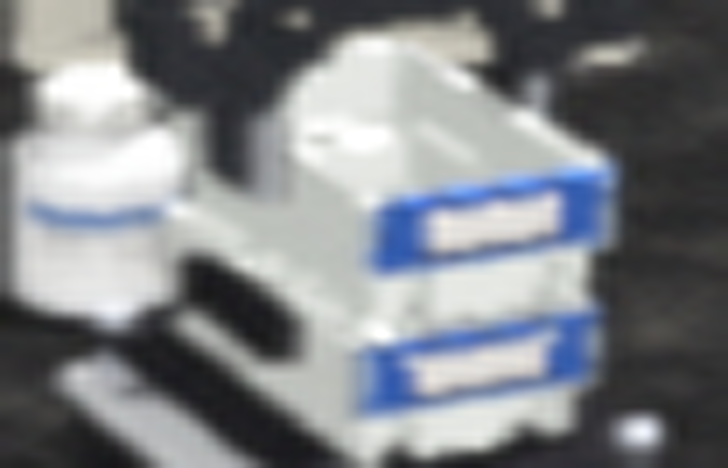

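```bash
cat > reg.py <<'E'
from h import *
# render-free: warp lower panel patch by homography of its plane to predicted upper panel, then ECC translation
from blue import panels
def reg(lo_s=(556.2,312.8,3.0594-np.pi)):
    o=arm.get_obs(); e=np.array(o['eef_pos']); R=np.array(o['tcp_rot'])
    p=arm.capture('scene'); f=p['frame']
    c,s=np.cos(lo_s[2]),np.sin(lo_s[2])
    Lp=np.array([[lo_s[0]-55*c-s*b,lo_s[1]-55*s+c*b,36+z] for b,z in [(-32,57),(32,57),(32,26),(-32,26)]])
    Up=np.array([e+R@np.array([-55,-b,-(z-38.8)]) for b,z in [(-32,57),(32,57),(32,26),(-32,26)]])
    a=np.float32([proj(p,q) for q in Lp]); b=np.float32([proj(p,q) for q in Up])
    H=cv2.getPerspectiveTransform(b,a) # upper->lower
    S=8
    g=f[...,0].astype(np.float32)-f[...,2].astype(np.float32)
    cen=b.mean(0); x0,y0=cen-[16,10]
    K=np.array([[1/S,0,x0],[0,1/S,y0],[0,0,1]])
    W,Hh=32*S,20*S
    up=cv2.warpPerspective(g,K,(W,Hh),flags=cv2.INTER_CUBIC|cv2.WARP_INVERSE_MAP)
    lo=cv2.warpPerspective(g,H@K,(W,Hh),flags=cv2.INTER_CUBIC|cv2.WARP_INVERSE_MAP)
    M=np.eye(2,3,dtype=np.float32)
    cc,M=cv2.findTransformECC(lo,up,M,cv2.MOTION_TRANSLATION,(3,300,1e-6),None,5)
    d=M[:,2]/S  # actual upper minus predicted (px)
    J=np.array([proj(p,Up.mean(0)+v)-proj(p,Up.mean(0)) for v in np.eye(3)]).T
    xy=np.linalg.solve(J[:,:2],d)
    print('cc',round(cc,3),'px',d.round(2),'upper offset rel lower beyond TCP-model (world x,y mm)',xy.round(2), 'dz sens',np.linalg.solve(J[:,:2],J[:,2]).round(2))
    net=xy+e[:2]-(np.array(lo_s[:2])); print('net upper-lower at panel',net.round(2)); return net
if __name__=='__main__': reg(); reg()
E
python3 reg.py; python3 blue.py
```

```text
cc 0.979 px [0.75 0.06] upper offset rel lower beyond TCP-model (world x,y mm) [-1.49 -1.99] dz sens [ 1.33 -0.9 ]
net upper-lower at panel [ 1.03 -1.25]
cc 0.977 px [0.74 0.1 ] upper offset rel lower beyond TCP-model (world x,y mm) [-1.69 -1.8 ] dz sens [ 1.33 -0.9 ]
net upper-lower at panel [ 1.01 -0.95]
[(array([338.56, 206.67]), 150.1), (array([337.67, 222.85]), 133.7)]
[(array([338.57, 206.64]), 152.1), (array([337.68, 222.86]), 134.0)]
upper panel [505.67025123 314.46785351 140.8794975 ] pred [504.36797924 318.16144319 140.8794975 ]
lower panel [503.91605505 315.91229123  78.        ] pred [501.38567532 317.31550775  78.        ]
upper-lower along x (+away): 1.8668627019610577 lateral (left+) -1.2955416658904397
```

{"name": "step_arm", "arguments": {"steps": [{"xyz":[-0.05,-0.1,0],"roll":0},{"xyz":[0,0,0.2],"roll":0},{"xyz":[0,0,0.2],"roll":0},{"xyz":[0,0,0.2],"roll":0},{"xyz":[0,0,0],"roll":0}]}}

```text
clock: 9.4
eef_pos: [559.4, 315.2, 131.6]
tcp_rot: [[0.997, -0.081, -0.017], [-0.081, -0.997, -0.001], [-0.017, 0.002, -1.0]]
ft_force: [-0.2, -0.4, -1.6]
width: 63.1
```

```bash
python3 st.py;python3 reg.py
```

```text
9.4 [559.42 315.16 131.58] yaw -4.65 [-1.680e-02 -6.000e-04 -9.999e-01] [-0.22 -0.41 -1.61] [-0.   -0.01  0.04] 63.1 j6 -2.75275466607424
to grasp, tool mm [-3.   2.6  3.6]
cc 0.946 px [0.82 0.  ] upper offset rel lower beyond TCP-model (world x,y mm) [-1.32 -2.38] dz sens [ 1.32 -0.89]
net upper-lower at panel [ 1.9  -0.02]
cc 0.945 px [ 0.79 -0.01] upper offset rel lower beyond TCP-model (world x,y mm) [-1.2  -2.33] dz sens [ 1.32 -0.89]
net upper-lower at panel [2.04 0.04]
```

{"name": "step_arm", "arguments": {"steps": [{"xyz":[-0.1,0,0.1],"roll":0},{"xyz":[0,0,0.2],"roll":0},{"xyz":[0,0,0.2],"roll":0},{"xyz":[0,0,0],"roll":0}]}}

```text
clock: 9.83
eef_pos: [558.4, 315.3, 126.7]
tcp_rot: [[0.997, -0.081, -0.016], [-0.081, -0.997, -0.0], [-0.016, 0.002, -1.0]]
ft_force: [0.2, -0.6, -1.7]
width: 63.2
```

```bash
python3 st.py;python3 reg.py
```

```text
9.83 [558.4  315.29 126.65] yaw -4.65 [-1.630e-02 -4.000e-04 -9.999e-01] [ 0.22 -0.62 -1.71] [-0.02  0.    0.03] 63.2 j6 -2.7520489559570183
to grasp, tool mm [-2.   2.7 -1.3]
cc 0.842 px [ 0.71 -0.07] upper offset rel lower beyond TCP-model (world x,y mm) [-0.74 -2.3 ] dz sens [ 1.31 -0.89]
net upper-lower at panel [1.46 0.19]
cc 0.84 px [ 0.71 -0.03] upper offset rel lower beyond TCP-model (world x,y mm) [-0.97 -2.15] dz sens [ 1.31 -0.89]
net upper-lower at panel [1.29 0.34]
```

{"name": "step_arm", "arguments": {"steps": [{"xyz":[-0.03,0,0.15],"roll":0},{"xyz":[0,0,0.15],"roll":0},{"xyz":[0,0,0],"roll":0}]}}

```text
clock: 10.18
eef_pos: [558.4, 315.3, 124.1]
tcp_rot: [[0.997, -0.081, -0.015], [-0.081, -0.997, -0.0], [-0.015, 0.002, -1.0]]
ft_force: [0.3, -0.5, -1.4]
width: 63.3
```

```bash
python3 st.py
```

```text
10.18 [558.43 315.29 124.13] yaw -4.66 [-1.540e-02 -4.000e-04 -9.999e-01] [ 0.34 -0.54 -1.4 ] [-0.21 -0.01 -0.05] 63.3 j6 -2.751864860242058
to grasp, tool mm [-2.1  2.7 -3.8]
```

Inside the collar and past the ledge tops with no push yet. I continue gently into the bars.

{"name": "step_arm", "arguments": {"steps": [{"xyz":[0,0,0.15],"roll":0},{"xyz":[0,0,0.15],"roll":0},{"xyz":[0,0,0],"roll":0}]}}

```text
clock: 10.43
eef_pos: [558.7, 314.9, 122.1]
tcp_rot: [[0.997, -0.081, -0.014], [-0.081, -0.997, -0.001], [-0.014, 0.002, -1.0]]
ft_force: [-1.0, -2.7, 1.7]
width: 62.7
```

```bash
python3 st.py
```

```text
10.43 [558.73 314.9  122.08] yaw -4.67 [-0.0143 -0.001  -0.9999] [-1.   -2.72  1.75] [-0.32  0.35  0.08] 62.7 j6 -2.751891269747425
to grasp, tool mm [-2.4  2.3 -5.9]
```

{"name": "step_arm", "arguments": {"steps": [{"xyz":[-0.03,0.05,0.1],"roll":0},{"xyz":[0,0,0.2],"roll":0},{"xyz":[0,0,0],"roll":0}]}}

```text
clock: 10.68
eef_pos: [558.8, 314.8, 120.2]
tcp_rot: [[0.997, -0.081, -0.012], [-0.081, -0.997, 0.0], [-0.012, 0.001, -1.0]]
ft_force: [-1.3, -1.6, 3.9]
width: 62.9
```

```bash
python3 st.py
```

```text
10.68 [558.85 314.77 120.22] yaw -4.66 [-1.250e-02  1.000e-04 -9.999e-01] [-1.26 -1.57  3.95] [-0.24  0.37  0.02] 62.9 j6 -2.7525264150601787
to grasp, tool mm [-2.6  2.2 -7.7]
```

{"name": "step_arm", "arguments": {"steps": [{"xyz":[-0.04,0.03,0.2],"roll":0},{"xyz":[0,0,0.2],"roll":0},{"xyz":[0,0,0.1],"roll":0},{"xyz":[0,0,0],"roll":0}]}}

```text
clock: 11.02
eef_pos: [558.9, 314.8, 117.1]
tcp_rot: [[0.997, -0.081, -0.01], [-0.081, -0.997, 0.001], [-0.01, -0.0, -1.0]]
ft_force: [-3.1, -1.1, 4.9]
width: 63.0
```

```bash
python3 st.py
```

```text
11.02 [558.89 314.82 117.14] yaw -4.64 [-1.020e-02  9.000e-04 -9.999e-01] [-3.14 -1.11  4.86] [-0.32  0.6   0.05] 63.0 j6 -2.752897403030875
to grasp, tool mm [ -2.6   2.2 -10.8]
```

{"name": "step_arm", "arguments": {"steps": [{"xyz":[-0.1,0.03,0.1],"roll":0},{"xyz":[-0.05,0,0.2],"roll":0},{"xyz":[0,0,0.2],"roll":0},{"xyz":[0,0,0],"roll":0}]}}

```text
clock: 11.35
eef_pos: [558.9, 314.8, 115.2]
tcp_rot: [[0.997, -0.081, -0.005], [-0.081, -0.997, 0.001], [-0.005, -0.001, -1.0]]
ft_force: [-3.5, -2.2, 6.6]
width: 63.1
```

```bash
python3 st.py
```

```text
11.35 [558.91 314.78 115.19] yaw -4.64 [-0.0054  0.0015 -1.    ] [-3.45 -2.17  6.61] [-0.38  0.76  0.11] 63.1 j6 -2.752627579514886
to grasp, tool mm [ -2.6   2.2 -12.8]
```

{"name": "step_arm", "arguments": {"steps": [{"xyz":[-0.2,0.1,0],"roll":0},{"xyz":[0,0,0],"roll":0},{"xyz":[0,0,0],"roll":0}]}}

```text
clock: 11.6
eef_pos: [558.4, 314.6, 117.0]
tcp_rot: [[0.997, -0.081, -0.001], [-0.081, -0.997, 0.003], [-0.001, -0.003, -1.0]]
ft_force: [-3.0, -1.3, 4.2]
width: 62.9
```

```bash
python3 st.py; python3 reg.py
```

```text
11.6 [558.39 314.59 117.04] yaw -4.62 [-0.0011  0.0032 -1.    ] [-2.96 -1.3   4.25] [-0.4   0.67  0.01] 62.9 j6 -2.7530699933121623
to grasp, tool mm [ -2.1   1.9 -11. ]
cc 0.69 px [ 0.8  -0.87] upper offset rel lower beyond TCP-model (world x,y mm) [ 3.23 -5.21] dz sens [ 1.29 -0.87]
net upper-lower at panel [ 5.41 -3.42]
cc 0.691 px [ 0.84 -0.88] upper offset rel lower beyond TCP-model (world x,y mm) [ 3.23 -5.35] dz sens [ 1.29 -0.88]
net upper-lower at panel [ 5.39 -3.58]
```

Run:
```python
from ov import *
p=arm.capture('scene'); overlay(p,[],(556,313,100),'pics/in1.png',hw=(26,26),sc=14)
```

```text
origin 304 183
```

View pics/in1.png

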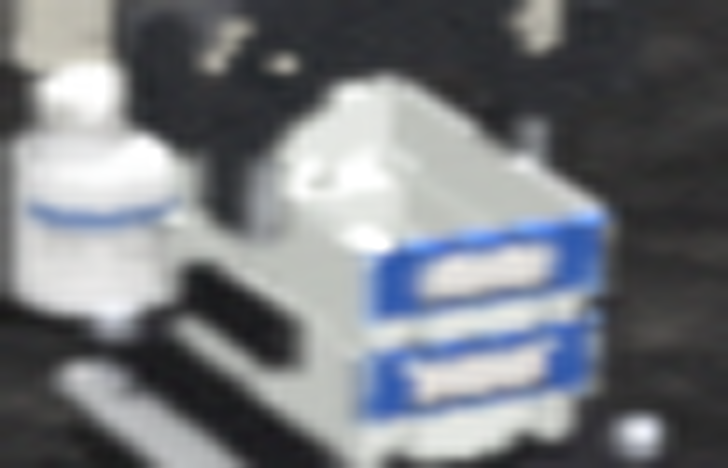

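{"name": "step_arm", "arguments": {"steps": [{"xyz":[-0.15,0.05,0.2],"roll":0},{"xyz":[0,0,0.2],"roll":0},{"xyz":[0,0,0.2],"roll":0},{"xyz":[0,0,0.1],"roll":0}]}}

```text
clock: 12.08
eef_pos: [558.5, 314.7, 112.5]
tcp_rot: [[0.997, -0.08, 0.003], [-0.08, -0.997, 0.004], [0.003, -0.004, -1.0]]
ft_force: [-1.6, -2.0, 5.5]
width: 63.0
```

```bash
python3 st.py
```

```text
12.08 [558.51 314.68 112.51] yaw -4.61 [ 0.0033  0.004  -1.    ] [-1.58 -1.96  5.54] [-0.35  0.55  0.11] 63.0 j6 -2.7529372591290797
to grasp, tool mm [ -2.1   2.  -15.5]
```

{"name": "step_arm", "arguments": {"steps": [{"xyz":[-0.05,0.05,0.2],"roll":0},{"xyz":[0,0,0.2],"roll":0},{"xyz":[0,0,0.2],"roll":0},{"xyz":[0,0,0.1],"roll":0}]}}

```text
clock: 12.42
eef_pos: [559.0, 314.5, 106.8]
tcp_rot: [[0.997, -0.08, 0.006], [-0.08, -0.997, 0.005], [0.005, -0.005, -1.0]]
ft_force: [-2.0, -0.9, 5.5]
width: 63.4
```

```bash
python3 st.py
```

```text
12.42 [558.95 314.52 106.81] yaw -4.59 [ 0.0059  0.0046 -1.    ] [-1.98 -0.88  5.5 ] [-0.29  0.42  0.1 ] 63.4 j6 -2.753595795936238
to grasp, tool mm [ -2.5   1.8 -21.2]
```

{"name": "step_arm", "arguments": {"steps": [{"xyz":[0,0,0.2],"roll":0},{"xyz":[0,0,0.2],"roll":0},{"xyz":[0,0,0.1],"roll":0}]}}

```text
clock: 12.67
eef_pos: [559.2, 314.6, 102.8]
tcp_rot: [[0.997, -0.08, 0.007], [-0.08, -0.997, 0.004], [0.006, -0.005, -1.0]]
ft_force: [-2.6, -0.7, 7.4]
width: 63.1
```

```bash
python3 st.py
```

```text
12.67 [559.19 314.56 102.78] yaw -4.58 [ 0.0067  0.0044 -1.    ] [-2.61 -0.72  7.37] [-0.45  0.85  0.09] 63.1 j6 -2.7536496833207615
to grasp, tool mm [ -2.7   1.9 -25.2]
```

{"name": "step_arm", "arguments": {"steps": [{"xyz":[0,0,0.2],"roll":0},{"xyz":[0,0,0.2],"roll":0},{"xyz":[0,0,0],"roll":0}]}}

```text
clock: 12.92
eef_pos: [559.3, 314.5, 100.7]
tcp_rot: [[0.997, -0.08, 0.007], [-0.08, -0.997, 0.004], [0.007, -0.005, -1.0]]
ft_force: [-2.7, -2.3, 8.5]
width: 63.0
```

```bash
python3 st.py;python3 - <<'E'
from ov import *
p=arm.capture('scene'); overlay(p,[],(556,313,90),'pics/in2.png',hw=(26,26),sc=14)
E
```

```text
12.92 [559.26 314.55 100.71] yaw -4.57 [ 0.0073  0.0043 -1.    ] [-2.72 -2.31  8.52] [-0.45  0.91  0.06] 63.0 j6 -2.753699452068328
to grasp, tool mm [ -2.7   1.9 -27.3]
origin 304 186
```

View pics/in2.png

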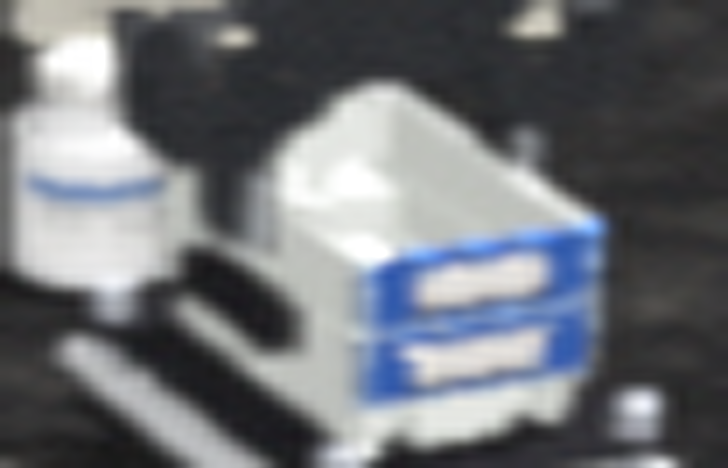

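Near end looks closed. I press the last bit to about 13 N.

{"name": "step_arm", "arguments": {"steps": [{"xyz":[0,0,0.2],"roll":0},{"xyz":[0,0,0.2],"roll":0},{"xyz":[0,0,0],"roll":0}]}}

```text
clock: 13.22
eef_pos: [559.2, 314.6, 99.6]
tcp_rot: [[0.997, -0.079, 0.008], [-0.08, -0.997, 0.004], [0.008, -0.005, -1.0]]
ft_force: [-2.9, -2.6, 10.5]
width: 62.9
```

```bash
python3 st.py
```

```text
13.22 [559.25 314.58  99.64] yaw -4.56 [ 0.0082  0.0041 -1.    ] [-2.92 -2.58 10.48] [-0.45  1.01  0.02] 62.9 j6 -2.7536515792093486
to grasp, tool mm [ -2.7   1.9 -28.4]
```

{"name": "step_arm", "arguments": {"steps": [{"xyz":[0,0,0.2],"roll":0},{"xyz":[0,0,0.1],"roll":0},{"xyz":[0,0,0],"roll":0}]}}

```text
clock: 13.47
eef_pos: [559.3, 314.6, 99.6]
tcp_rot: [[0.997, -0.079, 0.009], [-0.079, -0.997, 0.004], [0.009, -0.005, -1.0]]
ft_force: [-2.7, -1.6, 8.9]
width: 62.9
```

```bash
python3 st.py
```

```text
13.47 [559.27 314.58  99.56] yaw -4.56 [ 0.0091  0.0041 -1.    ] [-2.66 -1.63  8.91] [-0.48  1.14 -0.01] 62.9 j6 -2.7535754762960556
to grasp, tool mm [ -2.7   1.9 -28.5]
```

{"name": "step_arm", "arguments": {"steps": [{"xyz":[0,0,0.3],"roll":0},{"xyz":[0,0,0.2],"roll":0},{"xyz":[0,0,0.1],"roll":0}]}}

```text
clock: 13.72
eef_pos: [559.3, 314.6, 97.2]
tcp_rot: [[0.997, -0.079, 0.01], [-0.079, -0.997, 0.004], [0.01, -0.005, -1.0]]
ft_force: [-4.1, -2.9, 13.9]
width: 63.2
```

```bash
python3 st.py
```

```text
13.72 [559.28 314.59  97.21] yaw -4.55 [ 0.0102  0.004  -0.9999] [-4.08 -2.87 13.93] [-0.58  1.46  0.06] 63.2 j6 -2.753518819282941
to grasp, tool mm [ -2.6   1.9 -30.8]
```

Pushed to about 15 N, short of the 18 N stop. I ease off, then open.

{"name": "step_arm", "arguments": {"steps": [{"xyz":[0,0,-0.2],"roll":0},{"xyz":[0,0,-0.2],"roll":0},{"xyz":[0,0,-0.1],"roll":0},{"xyz":[0,0,0],"roll":0}]}}

```text
clock: 14.05
eef_pos: [559.2, 314.6, 104.3]
tcp_rot: [[0.997, -0.079, 0.011], [-0.079, -0.997, 0.004], [0.01, -0.005, -1.0]]
ft_force: [-2.0, -1.9, 6.2]
width: 62.7
```

```bash
python3 st.py
```

```text
14.05 [559.24 314.58 104.34] yaw -4.56 [ 0.0106  0.0042 -0.9999] [-2.02 -1.87  6.21] [-0.33  0.77  0.06] 62.7 j6 -2.753405141433849
to grasp, tool mm [ -2.6   1.9 -23.7]
```

{"name": "step_arm", "arguments": {"steps": [{"xyz":[0,0,0],"roll":0},{"xyz":[0,0,0],"roll":0},{"xyz":[0,0,0],"roll":0},{"xyz":[0,0,0],"roll":0},{"xyz":[0,0,0],"roll":0},{"xyz":[0,0,0],"roll":0}], "grip": 8.5}}

```text
clock: 14.55
eef_pos: [558.6, 314.6, 102.0]
tcp_rot: [[0.997, -0.079, 0.008], [-0.079, -0.997, 0.004], [0.008, -0.005, -1.0]]
ft_force: [-0.8, 0.1, 0.3]
width: 85.0
```

```bash
python3 st.py
```

```text
14.55 [558.6  314.63 102.04] yaw -4.56 [ 0.0084  0.004  -1.    ] [-0.84  0.13  0.29] [-0.02  0.   -0.06] 85.0 j6 -2.753234723204338
to grasp, tool mm [ -2.    1.9 -26. ]
```

Open and free. I retreat upwards and look.

{"name": "step_arm", "arguments": {"steps": [{"xyz":[0,0,-0.5],"roll":0},{"xyz":[0,0,-1],"roll":0},{"xyz":[0,0,-1.5],"roll":0},{"xyz":[0,0,-2],"roll":0},{"xyz":[0,0,-2],"roll":0},{"xyz":[0,0,-2],"roll":0},{"xyz":[0,0,-1],"roll":0},{"xyz":[0,0,0],"roll":0},{"xyz":[0,0,0],"roll":0}]}}

```text
clock: 15.3
eef_pos: [557.3, 314.1, 210.6]
tcp_rot: [[0.997, -0.079, 0.009], [-0.079, -0.997, 0.004], [0.009, -0.005, -1.0]]
ft_force: [0.1, -0.5, -0.9]
width: 85.1
```

```bash
python3 st.py
python3 - <<'E'
from ov import *
p=arm.capture('scene'); s=[556.2,312.8,3.0594]
overlay(p,[],(556,313,85),'pics/f0.png',hw=(30,28),sc=13)
overlay(p,[(mod(s,128,L),(0,0,255)),(mod(s,94,L),(0,255,0))],(556,313,85),'pics/f1.png',hw=(30,28),sc=13)
E
```

```text
15.3 [557.29 314.11 210.63] yaw -4.56 [ 0.0091  0.0043 -0.9999] [ 0.11 -0.46 -0.92] [-0.    0.01 -0.04] 85.1 j6 -2.753425439767202
to grasp, tool mm [-1.7  1.8 82.6]
origin 300 185
origin 300 185
```

View pics/f0.png

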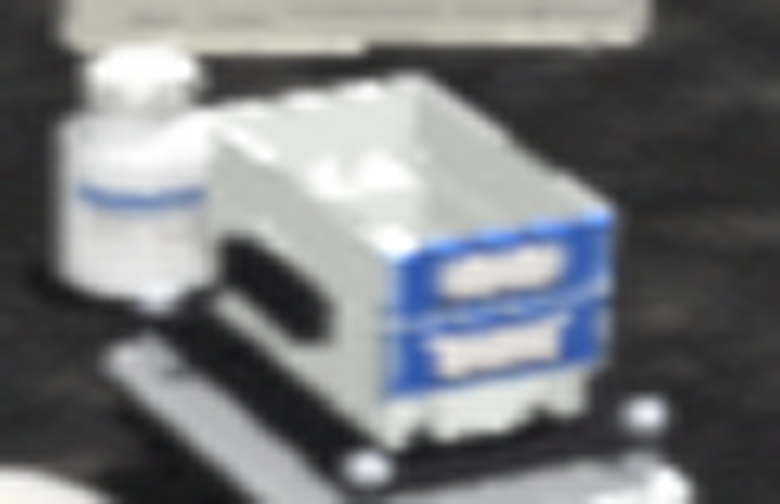

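View pics/f1.png

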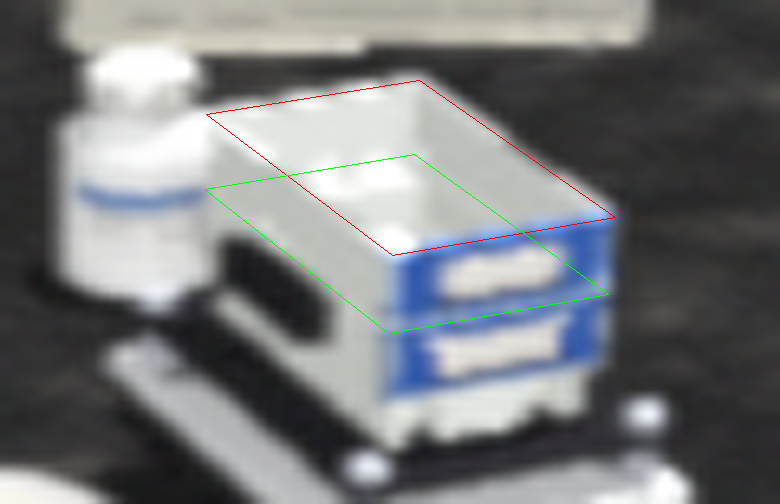

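Run:
```python
from ov import *
p=arm.capture('scene'); f=p['frame']; cv2.imwrite('pics/raw_final.png',f)
a=cv2.imread('pics/in2.png'); a=cv2.resize(a,(52,52),interpolation=cv2.INTER_AREA) # origin 304,186
for nm,im,ox,oy in [('in2',a,304,186),('now',f,0,0)]:
    g=im.astype(float)
    for x in (332,343,344,345):
        col=g[:,x-ox]; 
        print(nm,x,[ (y,int(col[y-oy,0]),int(col[y-oy,2])) for y in range(206,230)])
# depth check
W=cloud(p); s=[556.2,312.8,3.0594]
X=W[185:241,300:360].reshape(-1,3); X=X[~np.isnan(X[:,0])]
c,sn=np.cos(s[2]),np.sin(s[2]); l=(X[:,:2]-s[:2])@np.array([[c,-sn],[sn,c]])
for nm,m in [('far end',(l[:,0]<-48)&(l[:,0]>-60)),('near end',(l[:,0]>48)&(l[:,0]<60)),('left',(abs(l[:,0])<40)&(abs(l[:,1])>27)&(abs(l[:,1])<36)&(l[:,1]<0)),('right',(abs(l[:,0])<40)&(l[:,1]>27)&(l[:,1]<36))]:
    z=X[m&(abs(l[:,1])<36),2]; print(nm,len(z),np.percentile(z,[50,80,90,95,99]).round(1) if len(z) else '')
```

```text
in2 332 [(206, 208, 210), (207, 214, 216), (208, 206, 209), (209, 205, 208), (210, 203, 207), (211, 206, 208), (212, 212, 212), (213, 222, 205), (214, 217, 164), (215, 182, 81), (216, 174, 58), (217, 175, 62), (218, 173, 61), (219, 172, 59), (220, 169, 56), (221, 173, 72), (222, 190, 101), (223, 195, 108), (224, 189, 111), (225, 190, 119), (226, 178, 81), (227, 174, 72), (228, 168, 63), (229, 168, 69)]
in2 343 [(206, 118, 120), (207, 181, 184), (208, 215, 216), (209, 208, 209), (210, 198, 187), (211, 211, 149), (212, 210, 84), (213, 180, 62), (214, 179, 85), (215, 185, 107), (216, 183, 107), (217, 168, 93), (218, 161, 77), (219, 184, 100), (220, 192, 110), (221, 182, 93), (222, 183, 106), (223, 175, 96), (224, 177, 86), (225, 178, 78), (226, 176, 83), (227, 185, 129), (228, 200, 183), (229, 202, 202)]
in2 344 [(206, 61, 63), (207, 109, 111), (208, 177, 180), (209, 218, 217), (210, 219, 196), (211, 210, 136), (212, 184, 70), (213, 173, 52), (214, 175, 56), (215, 175, 62), (216, 173, 59), (217, 173, 61), (218, 178, 82), (219, 191, 111), (220, 191, 106), (221, 178, 73), (222, 175, 66), 
[... 1600 characters left out ...]
222, 172, 55), (223, 170, 52), (224, 169, 66), (225, 171, 120), (226, 169, 162), (227, 166, 166), (228, 165, 166), (229, 162, 163)]
now 345 [(206, 147, 147), (207, 201, 197), (208, 228, 184), (209, 230, 123), (210, 177, 67), (211, 173, 64), (212, 175, 68), (213, 176, 70), (214, 179, 74), (215, 185, 90), (216, 190, 118), (217, 191, 126), (218, 176, 89), (219, 168, 75), (220, 168, 84), (221, 169, 87), (222, 164, 76), (223, 158, 65), (224, 162, 84), (225, 153, 109), (226, 114, 108), (227, 81, 80), (228, 76, 75), (229, 76, 74)]
far end 126 [111.9 122.6 125.7 126.5 129.2]
near end 404 [ 83.6 111.9 120.1 125.2 127.9]
left 205 [ 92.5 116.1 123.9 126.6 128.7]
right 90 [114.5 124.8 126.2 127.4 128.6]
```

Run:
```python
from ov import *
p=arm.capture('scene'); s=[556.2,312.8,3.0594]
a=cv2.imread('pics/sc2.png'); a=cv2.resize(a,(140,110),interpolation=cv2.INTER_AREA)
A=np.zeros((400,640,3),np.uint8); A[157:267,260:400]=a
for nm,im,z in [('stacked',A,147),('nested',p['frame'],128)]:
    g=im.astype(float).mean(2)
    M=mod(s,z,L); q=np.array([proj(p,v) for v in M])
    print(nm,q.round(1).tolist())
    i=sorted(range(4),key=lambda k:q[k][1])
    P0=[k for k in range(4) if q[k][0]==sorted(q[:,0])[2]][0]; P1=np.argmax(q[:,0])
    a0,b0=q[P0],q[P1]
    for t in np.arange(0.05,1,.1):
        pt=a0+t*(b0-a0); n=np.array([b0[1]-a0[1],-(b0[0]-a0[0])]); n/=np.linalg.norm(n)
        ds=np.arange(-1.5,5,.1); pr=cv2.remap(g.astype(np.float32),np.float32(pt[0]+ds*n[0])[None],np.float32(pt[1]+ds*n[1])[None],cv2.INTER_CUBIC)[0]
        lo,hi=pr[-8:].mean(),pr.max(); k=np.argmax(pr); 
        j=[m for m in range(k,len(ds)) if pr[m]<(lo+hi)/2]; print(round(t,2),round(ds[j[0]],2) if j else None,int(lo),int(hi))
```

```text
stacked [[315.5, 192.5], [332.0, 188.9], [347.2, 203.8], [329.9, 208.0]]
0.05 1.7 172 205
0.15 -0.2 194 202
0.25 0.3 149 200
0.35 0.6 60 190
0.45 0.2 60 186
0.55 0.2 50 185
0.65 0.8 45 195
0.75 0.8 49 200
0.85 0.7 53 201
0.95 0.6 48 238
nested [[315.4, 197.3], [331.8, 193.5], [346.9, 208.7], [329.7, 212.9]]
0.05 0.7 53 209
0.15 0.8 47 204
0.25 0.7 52 202
0.35 0.8 54 205
0.45 0.5 45 188
0.55 0.2 45 188
0.65 0.4 48 189
0.75 0.8 50 207
0.85 0.8 50 204
0.95 0.6 52 203
```

Run:
```python
from h import *
p=arm.capture('scene'); f=p['frame']; cv2.imwrite('pics/end.png',cv2.resize(f[140:280,230:430],None,fx=4,fy=4))
```

```text
(no output)
```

View pics/end.png

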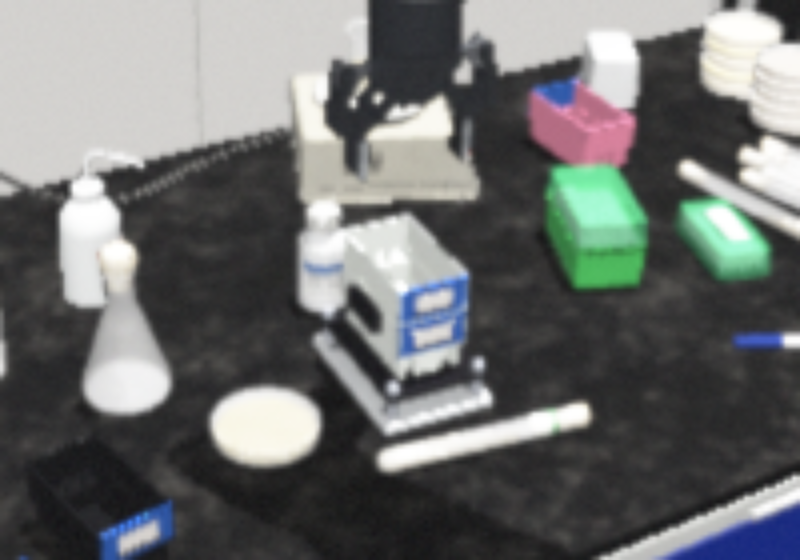

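The totes are nested with the blue ends together at (430,320), and the gripper is clear above. The bottle, plate, tube and marker have not moved.

```bash
python3 -c "
from workcell import arm
print(arm.hand_in())"
```

```text
the job is handed in; nothing more can be done
None
```

The upper tote is now nested in the lower one with the blue ends together. I let go of it there and handed the job in at about 16 s of the 72 s allowed.

**What I did:** I gripped the white upper tote across its collar, lifted it 40 mm and turned it half round. After correcting its position by a few mm from the scene camera, I fed it in. It passed the ledges without blocking. I pressed in steps to a peak of about 15 N (the platform stops at 18 N), eased off, opened the fingers and backed off upward.

**Last checks:**
- **Height:** the rim reads about 128 mm by depth at the ends and along the sides, which is the expected nested height. The four readings differed by about 1 mm, within noise.
- **Level:** the visible long rim edge has the same offset from the model at both ends, so it is level to roughly 0.7 mm.
- **Seam:** no gap shows between the two blue ends, and the seam did not change on release.
- **Surroundings:** the bottle, plate, tube and marker look unmoved in the scene picture.

**Imperfect or uncertain:**
- The tool tilted about 1° during the turn and by about 0.6° the other way while pressing.
- A sideways force of about 2–5 N remained while it was gripped.
- The camera-based position check stopped being reliable once the tote was partly in (match score fell to about 0.7), so from there I went by force and height.
- The far end and the seam on the white side could only be checked through depth and the rim edge.

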